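# Put up the two-span stone bridge on the gaming table

### The arm

A 7-joint arm with a two-finger parallel gripper is mounted at the origin on the work surface. World frame = base frame: x ahead of the robot, y to its left, z up, the work surface at z = 0. Lengths are in m, angles in rad, forces in N, time in s.
With the tool pointing down it reaches from about 0.35 to 0.9 m from the base axis. Payload 19.9 kg.
Tool frame: the origin (TCP) lies between the finger pads; the fingertips stand 19 mm ahead of it and the grasp point (between the pads) is the TCP; z points along the fingers, y is the direction in which the jaws open and shut (so a half turn about z gives the same grasp; the last joint's range is limited). The gripper opens to 94 mm and grips with 3 to 60 N. Pads are 16 mm wide; open, the fingers measure 119 mm over their backs; the gripper's body (75 mm by 177 mm) begins 78 mm behind the grasp point.
Start: joints at [-1.304, 0.417, -0.01, 1.614, 0.005, 1.111, -0.053], TCP at [0.19, 0.595, 0.224] pointing down, gripper open.
Joint ranges: [-2.81, 2.81], [-0.39, 2.02], [-1.27, 1.25], [0.06, 2.57], [-1.19, 4.33], [0.19, 2], [-2.82, 2.82]. Speed limits (rad/s): [1.89, 1.89, 2.39, 2.39, 3.01, 3.01, 3.01].

### API

Orientations are given as a 3x3 rotation matrix whose columns are the frame's x, y, z axes.
In Python, from rig import robot gives the robot as it stands. Calls block until the motion is done:
- robot.move_ptp(position, orientation): joint-space move of the TCP to a pose.
- robot.move_linear(position, velocity=0.15, frame=None, threshold=None): straight line of the TCP; frame=None keeps the orientation; velocity is the mean speed in m/s. With threshold (N) it stops when the force on the tool has changed by that much, and returns True; else False.
- robot.goto_joints(angles): joint-space move.
- robot.gripper_to(opening): finger opening in m; the grip force is fixed at half the most; returns when the fingers have stopped.
- robot.pause(seconds).
- robot.ik(position, orientation): joint angles nearest the present ones, or None.
- robot.get_state(): the state.
- robot.grab_frame(name): name is "scene" or "top" or "wrist"; returns the picture (400x640x3 uint8, red, green, blue); there is no depth.
- robot.camera_info(name): a dict with "fx", "fy", "cx", "cy" (pixels), "dist" ([k1, k2, p1, p2, k3] as OpenCV has them; the pictures are not rectified), "rvec" (rotation vector, rad) and "tvec" (3), from world to camera coordinates, as OpenCV has them. Camera axes: x right, y down, z forward; pixel columns grow to the right and rows downward; lengths in m; the calibration is good to about 2 mm. A picture is of the moment at which its call begins: read the wrist's pose just before it. camera_info takes no time and is no camera call; for the wrist camera it gives the pose at the moment of the call.
A pose or a line that the arm cannot do raises robot.PlanningError and nothing moves.
- robot.sign_off(): hands the job in, once; it reports no verdict.
The state is a dict: "time": time; "qpos": joint angles; "joint_vel": joint speeds; "effort": joint torques, N m; "ee_pos": TCP position; "tool_rot": TCP orientation; "force": force on the tool from outside, world axes, zero at the start; "moment": the same for the moment, N m; "opening": finger opening in m.
Only numpy, scipy, OpenCV 4.12 (cv2) and the standard library are available. Lean on these libraries where they do the work, as an engineer would, in place of code of your own. Each camera call takes 0.05 s, during which the arm holds its last target.

### The job

Put up the model stone bridge for the game: stand the loose pier upright on the flat round gravel bank in the river, in line with the two fixed abutments and with its pointed cutwaters looking up and down the river, then lay the long deck over the boulders and the short deck over the remaining gap, each resting level and right way up with one end down on its abutment's seat and the other end on the pier, so that they make one straight road. Set every part down gently, never drop one, and do not knock over or shift the figures, the tumbler or the bottle.

Things in the scene. Friction and masses are not known exactly. Their poses are not given: they have to be found in the camera images.
- deck_long: Loose long bridge deck of grey-white printed stone, 180 x 48 x 28 mm, 160 g (x 0.7 to 1.4): a 10 mm slab with a parapet 5 mm thick and 18 mm high along each long edge (outer faces 48 mm apart: grip across them). Lies right way up on the table. Origin: centre of the underside; x along its length, y across, z up; both ends alike.
- deck_short: Loose. Short bridge deck, the same section (48 mm wide, 28 mm high, slab 10 mm) but 100 mm long, about 100 g (hidden variation 0.7 to 1.4 times). Lies right way up on the table. Origin: centre of the underside; x along its length, y across, z up; its two ends are alike.
- pier: Loose bridge pier, same print, 64 mm high, 220 g (x 0.7 to 1.4), upright on the table. Square cap 54 x 54 mm from z = 42 to 64 mm (grip it, either way); stem below 38 (x) by 40 mm (y); base slab 44 (x) by 60 mm (y), 6 mm high; pointed cutwaters, up to z = 28 mm, look to +y and -y. Origin: centre of underside; x goes along the bridge, y along the river; both ways round are alike.
- abut_a: Fixed left-hand abutment, masonry block 74 mm wide. Origin: on the table under the upright 10 mm step behind the seat, on the road's middle line; x points level over the river to the other abutment, along the bridge's line, z up. Seat for a deck end: flat, x = 0 to 32 mm, 70 mm high, full width, open at the sides. Behind the step: road 80 mm high, x = 0 to -60 mm, parapets to 98 mm.
- abut_b: Fixed. The right-hand abutment, alike, facing the first: its x points back to abut_a. Low rocks (to 45 mm high) flank the road part of both, to 50 mm from the middle line and x = -70 mm. The two steps stand 298 to 312 mm apart, so the two decks end to end (280 mm) leave 18 to 32 mm over.
- bank: Fixed. Flat round gravel bank in the river bed, 92 mm in diameter, top 6 mm above the table; with the pier standing on it the pier's top is 70 mm above the table, level with the seats. It lies on the middle line of the bridge, nearer to one abutment than to the other (either one). Origin: centre of its underside, on the table.
- rock: Fixed. Heap of boulders in the river bed, about 60 x 80 mm and 40 mm high, on the middle line of the bridge beside the bank, towards the abutment that is farther from the bank. Origin: centre of its underside.
- ogre: Bystander, loose: big grey figure on a round base 50 mm in diameter, 62 mm high, standing beside the long deck, about 12 mm from one parapet. Origin: centre of its underside.
- swordsman: Bystander, loose: small grey figure on a base 28 mm in diameter, 43 mm high, standing beside the short deck, about 14 mm from one parapet. Origin: centre of its underside.
- archer: Bystander, loose: small grey figure with a bow, base 28 mm, 43 mm high, in the river bed on the far side, some 85 mm off the bridge's middle line. Origin: centre of its underside.
- sentry: Bystander, loose: small grey figure, base 25 mm, 43 mm high, standing on the road of abut_b, about 30 mm behind the step; its head is 123 mm above the table. Origin: centre of its underside.
- tumbler: Bystander, loose: empty glass tumbler, 72 mm across the rim, 135 mm high. Origin: centre of its underside.
- bottle: Bystander, loose: bare aluminium drinks bottle, 62 mm in diameter, 185 mm high. Origin: centre of its underside.
Mind the look-alikes: they are no part of the job. Leave any red look-alike of the abut_b alone. What is shaped like the deck_short but yellow is not meant.

How it is judged:
By the outcome, as a careful person would: the job done as asked, in the order asked, and still so for the second after the job is handed in, with the robot touching nothing.
It also fails if it takes over 67 s, if anything falls off the work surface, if the arm or the gripper's body presses on something with over 40 N, if the wrist force passes 120 N, or if a joint passes its speed limit or range.

## Working session

There is one attempt and no reset: what is moved stays moved. The work goes in short steps, each a Python script; the robot and the scene stay as the last script left them, time stands still between calls to the robot, and variables do not carry over. Pictures are saved under pics/ and viewed, and the job is handed in when it is done.

```bash
mkdir -p pics; ls
python3 - <<'E'
from rig import robot
import cv2
for n in("scene","top","wrist"):
    im=robot.grab_frame(n); cv2.imwrite(f"pics/{n}0.png",im[:,:,::-1])
    print(n,robot.camera_info(n))
s=robot.get_state();print(s)
E
```

```text
pics
scene {'fx': 444.1216572139602, 'fy': 444.1216572139602, 'cx': 310.6393261223976, 'cy': 195.55773831313743, 'dist': array([-0.09777005,  0.        ,  0.        ,  0.        ,  0.        ]), 'rvec': array([ 1.92955418,  1.08651156, -0.57777395]), 'tvec': array([-0.28051598, -0.17466409,  1.56378319])}
top {'fx': 371.80286917690603, 'fy': 371.80286917690603, 'cx': 318.58325139429377, 'cy': 203.19950621838416, 'dist': array([-0.07069925,  0.        ,  0.        ,  0.        ,  0.        ]), 'rvec': array([ 2.20655421, -2.14413492,  0.13491179]), 'tvec': array([-0.02457557,  0.54888687,  1.08580209])}
wrist {'fx': 313.3214643703395, 'fy': 313.3214643703395, 'cx': 320.74746530484754, 'cy': 200.99115179325472, 'dist': array([-0.02876041,  0.        ,  0.        ,  0.        ,  0.        ]), 'rvec': array([-2.35434791, -1.71878104, -0.23037891]), 'tvec': array([-0.62438232, -0.02673877,  0.39168967])}
{'time': 0.15, 'qpos': array([-1.30349081,  0.41780872, -0.01029595,  1.61402376,  0.00466958,
        1.11071734, -0.05300838]), 'joint_vel': array([ 0.00118246, -0.00056113, -0.00063001, -0.0010134 ,  0.00113613,
        0.00014382, -0.00069628]), 'effort': array([ 1.09973385e-03, -8.51521754e+01,  6.39590509e-01, -4.26137888e+01,
       -4.88169689e-02,  1.70772878e-02,  1.63723043e-04]), 'ee_pos': array([0.18987041, 0.59517434, 0.22399167]), 'tool_rot': array([[-9.52690984e-01,  3.03940514e-01, -2.31793950e-04],
       [ 3.03940598e-01,  9.52690556e-01, -9.03936752e-04],
       [-5.39150942e-05, -9.31623985e-04, -9.99999565e-01]]), 'force': array([ 0.0192793, -0.2868057,  0.156364 ]), 'moment': array([ 0.01313596, -0.04647667,  0.03732543]), 'opening': 0.09405308795567116}
```

View pics/top0.png

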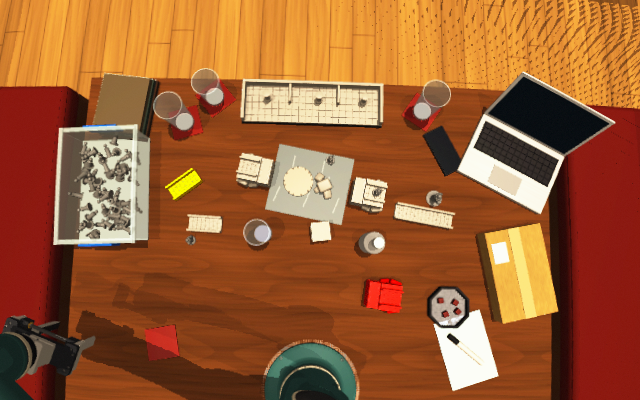

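View pics/scene0.png

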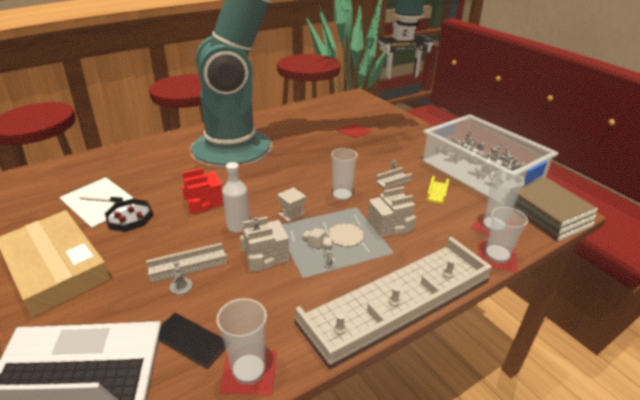

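View pics/wrist0.png

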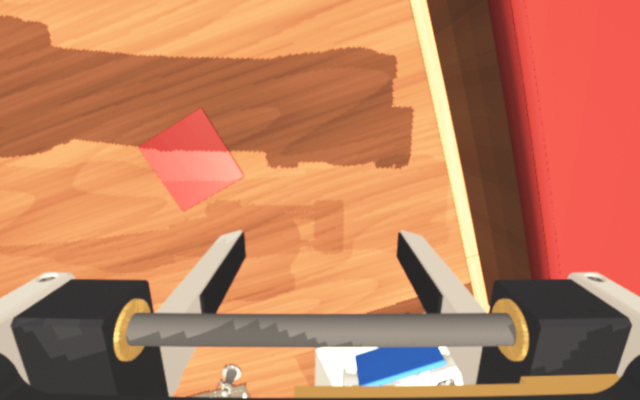

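The top view shows abut_a at (255,171), bank at (297,182), rock at (323,186), and abut_b with the sentry at (369,193). The pier is at (320,231), deck_long at (424,215) with the ogre at (434,198), and deck_short at (204,223) with the swordsman at (191,240). The tumbler is at (257,232) and the bottle at (372,243). The yellow deck at (183,184) and the red abutment at (384,296) are decoys. The white short deck fits the description.

```bash
cat > h.py <<'E'
import numpy as np, cv2
from rig import robot
def w(ci,px,z):
    K=np.array([[ci['fx'],0,ci['cx']],[0,ci['fy'],ci['cy']],[0,0,1]])
    p=cv2.undistortPoints(np.array(px,float).reshape(-1,1,2),K,ci['dist']).reshape(-1,2)
    R=cv2.Rodrigues(ci['rvec'])[0];C=-R.T@ci['tvec']
    d=np.c_[p,np.ones(len(p))]@R
    return C+d*((np.broadcast_to(z,len(p))-C[2])/d[:,2])[:,None]
def proj(ci,P):
    K=np.array([[ci['fx'],0,ci['cx']],[0,ci['fy'],ci['cy']],[0,0,1]])
    return cv2.projectPoints(np.array(P,float).reshape(-1,3),ci['rvec'],ci['tvec'],K,ci['dist'])[0].reshape(-1,2)
def down(yaw): # tool y axis (jaw) along world angle yaw; z down
    y=np.array([np.cos(yaw),np.sin(yaw),0]);z=np.array([0,0,-1.]);x=np.cross(y,z)
    return np.c_[x,y,z]
E
python3 - <<'E'
from h import *
ci=robot.camera_info("top")
R=cv2.Rodrigues(ci['rvec'])[0];print("cam",-R.T@ci['tvec'])
names="abutA bank rock abutB pier deckL deckS ogre sword tumb bottle".split()
px=[(255,171),(297,182),(323,186),(369,193),(320,231),(424,215),(204,223),(434,198),(191,240),(257,232),(372,243)]
for n,p in zip(names,w(ci,px,[.08,.006,.04,.08,.064,.028,.028,.03,.03,.1,.18])):print(n,p.round(3))
im=cv2.imread("pics/top0.png")
cv2.imwrite("pics/crop.png",cv2.resize(im[140:270,160:480],None,fx=2.5,fy=2.5,interpolation=cv2.INTER_CUBIC))
cw=robot.camera_info("wrist");R=cv2.Rodrigues(cw['rvec'])[0];C=-R.T@cw['tvec']
s=robot.get_state();print("wristcam in tool",s['tool_rot'].T@(C-s['ee_pos']),(s['tool_rot'].T@R.T).round(2))
E
```

```text
cam [0.43140191 0.00969639 1.13782481]
abutA [0.632 0.178 0.08 ]
bank [0.615 0.059 0.006]
rock [ 0.6  -0.02  0.04]
abutB [ 0.578 -0.152  0.08 ]
pier [ 0.465 -0.015  0.064]
deckL [ 0.523 -0.329  0.028]
deckS [0.48  0.332 0.028]
ogre [ 0.576 -0.359  0.03 ]
sword [0.428 0.367 0.03 ]
tumb [0.456 0.161 0.1  ]
bottle [ 0.434 -0.147  0.18 ]
wristcam in tool [ 7.75146289e-02  1.46907298e-04 -1.59841703e-01] [[-0.   -0.96 -0.27]
 [ 1.   -0.   -0.  ]
 [ 0.   -0.27  0.96]]
```

View pics/crop.png

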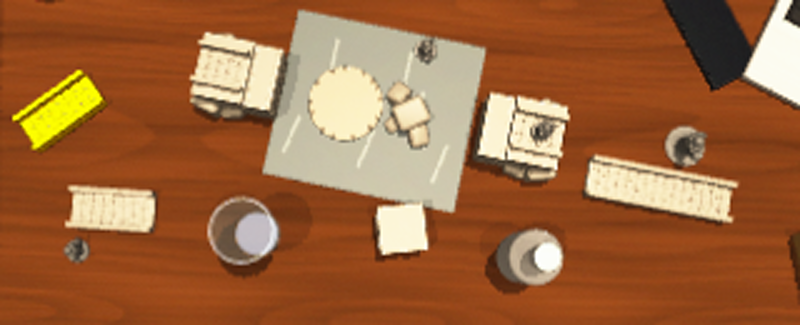

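Run:
```python
from h import *
for yaw in (-10,80,170,260):
  for p in [(.55,.02,.33),(.465,-.015,.06),(.62,.06,.06),(.52,-.33,.02),(.48,.33,.02),(.59,-.07,.09)]:
    q=robot.ik(p,down(np.radians(yaw))); print(yaw,p,None if q is None else np.round(q,2))
```

```text
-10 (0.55, 0.02, 0.33) [-0.67  0.24  0.7   1.68 -0.16  1.28 -0.12]
-10 (0.465, -0.015, 0.06) [-0.58  0.46  0.66  2.15 -0.45  0.67  0.21]
-10 (0.62, 0.06, 0.06) [-0.61  0.7   0.64  1.75 -0.53  0.87  0.1 ]
-10 (0.52, -0.33, 0.02) [ 0.13  0.72  0.52  1.78 -0.49  0.77  0.73]
-10 (0.48, 0.33, 0.02) [-0.9   0.63  0.32  1.86 -0.29  0.69 -0.59]
-10 (0.59, -0.07, 0.09) [-0.42  0.61  0.65  1.82 -0.47  0.87  0.28]
80 (0.55, 0.02, 0.33) [-0.58  0.22  0.58  1.68 -0.13  1.28  1.42]
80 (0.465, -0.015, 0.06) [-0.45  0.43  0.5   2.14 -0.33  0.65  1.67]
80 (0.62, 0.06, 0.06) [-0.36  0.62  0.29  1.75 -0.24  0.81  1.44]
80 (0.52, -0.33, 0.02) [ 0.08  0.75  0.61  1.78 -0.57  0.79  2.37]
80 (0.48, 0.33, 0.02) [-0.71  0.61  0.08  1.86 -0.07  0.68  0.8 ]
80 (0.59, -0.07, 0.09) [-0.35  0.58  0.56  1.81 -0.4   0.86  1.79]
170 (0.55, 0.02, 0.33) [ 0.76  0.37 -1.08  1.64  0.33  1.34  2.59]
170 (0.465, -0.015, 0.06) [ 0.84  0.65 -1.09  2.1   0.78  0.87  2.25]
170 (0.62, 0.06, 0.06) [-0.13  0.6  -0.03  1.74  0.02  0.8   2.81]
170 (0.52, -0.33, 0.02) [-0.2   1.    1.08  1.79 -1.03  1.04 -2.02]
170 (0.48, 0.33, 0.02) [-0.49  0.62 -0.21  1.85  0.19  0.69  2.16]
170 (0.59, -0.07, 0.09) [ 0.82  0.81 -1.09  1.77  0.81  1.08  2.41]
260 (0.55, 0.02, 0.33) [-0.79  0.26  0.86  1.69 -0.21  1.29 -1.64]
260 (0.465, -0.015, 0.06) [-0.83  0.61  1.    2.15 -0.76  0.78 -1.08]
260 (0.62, 0.06, 0.06) [-0.6   0.7   0.64  1.75 -0.53  0.87 -1.47]
260 (0.52, -0.33, 0.02) [ 0.06  0.76  0.64  1.78 -0.6   0.8  -0.75]
260 (0.48, 0.33, 0.02) [-1.09  0.69  0.58  1.87 -0.54  0.74 -1.95]
260 (0.59, -0.07, 0.09) [-0.54  0.68  0.84  1.82 -0.62  0.93 -1.17]
```

```bash
cat >> h.py <<'E'
import pickle
def shot(n,cam="wrist"):
    ci=robot.camera_info(cam); im=robot.grab_frame(cam)
    cv2.imwrite(f"pics/{n}.png",im[:,:,::-1]); pickle.dump(ci,open(f"pics/{n}.pkl","wb"))
def load(n): return cv2.imread(f"pics/{n}.png"),pickle.load(open(f"pics/{n}.pkl","rb"))
E
python3 - <<'E'
from h import *
robot.move_ptp([.56,.05,.30],down(np.radians(-9)))
print(robot.get_state()['time'],robot.get_state()['ee_pos'])
shot("w1")
E
```

```text
2.5083 [0.55994976 0.05112554 0.29978904]
```

View pics/w1.png

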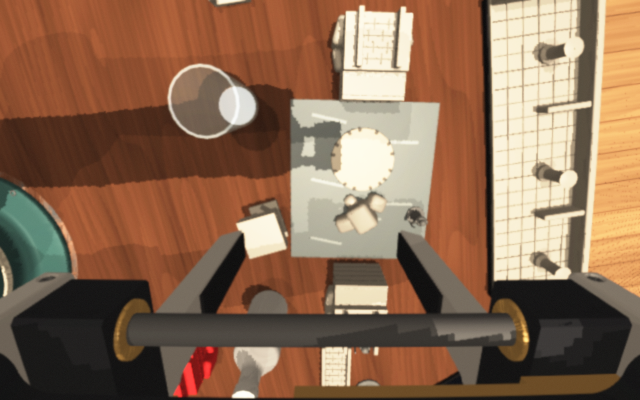

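Abut_a (375,60), the bank (363,158), the rock (360,213) and the pier (262,232) are visible; abut_b is partly behind the gripper. I'll take a second view further towards -y.

Run:
```python
from h import *
robot.move_ptp([.53,-.17,.30],down(np.radians(-9)))
print(robot.get_state()['time'],robot.get_state()['ee_pos'])
shot("w2")
a,_=load("w1");b,_=load("w2")
c1=cv2.resize(a[0:270,220:460],None,fx=2.2,fy=2.2,interpolation=cv2.INTER_CUBIC)
cv2.imwrite("pics/c1.png",c1)
```

```text
3.45 [ 0.53064456 -0.16833766  0.2998328 ]
```

View pics/c1.png

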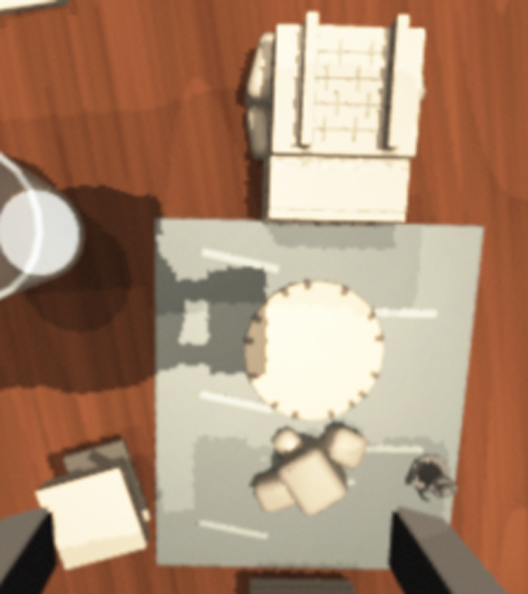

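View pics/w2.png

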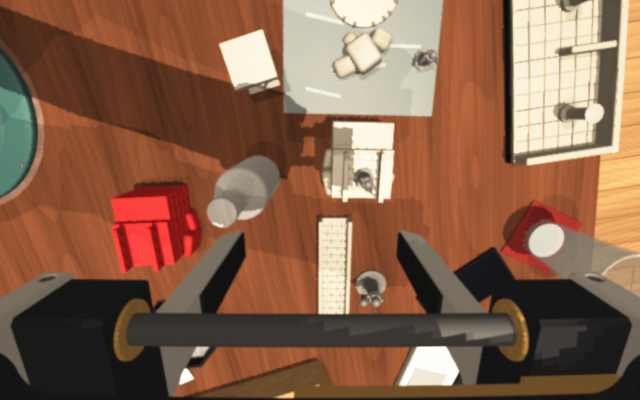

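Run:
```python
from h import *
a,_=load("w1");b,_=load("w2")
f=lambda im,x0,y0,x1,y1,s:cv2.resize(im[y0:y1,x0:x1],None,fx=s,fy=s,interpolation=cv2.INTER_CUBIC)
cv2.imwrite("pics/p2.png",f(b,210,0,450,140,3.3))
cv2.imwrite("pics/b2.png",f(b,300,110,420,230,5))
cv2.imwrite("pics/a1.png",f(a,325,0,445,120,5))
```

```text
(no output)
```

View pics/p2.png

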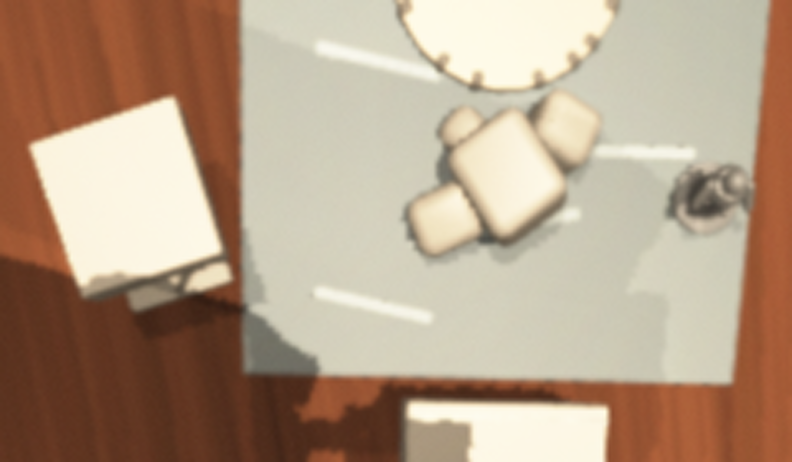

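View pics/b2.png

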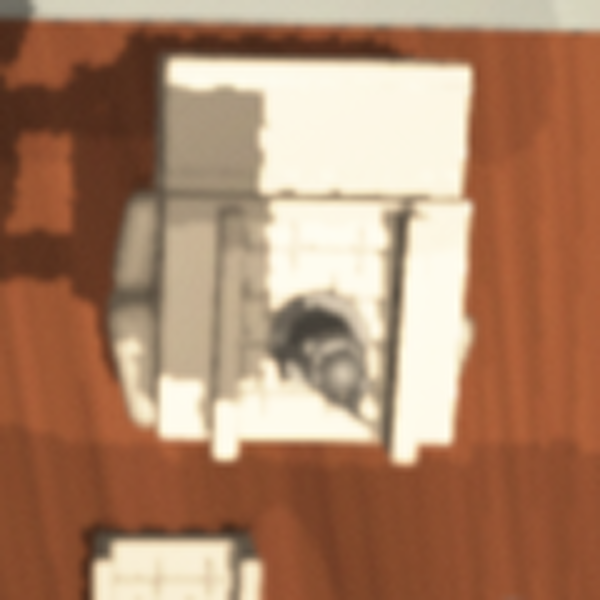

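View pics/a1.png

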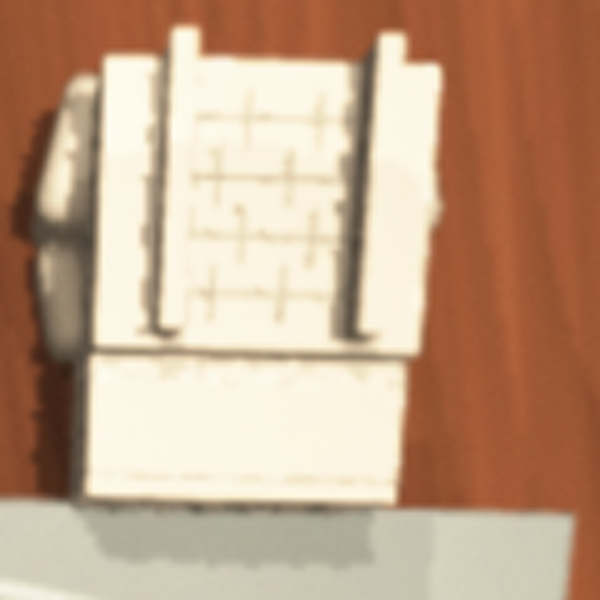

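Run:
```python
from h import *
_,c1=load("w1");_,c2=load("w2")
def pts(ci,l,off,s,z): return w(ci,np.array(l)/s+np.array(off)-.0,z)[:,:2]*1000
L=lambda P:print(P.round(1).tolist(),"edge len",np.linalg.norm(P[1]-P[0]).round(1))
print("B");
Bf=pts(c2,[(165,58),(470,65)],(300,110),5,.07);L(Bf)
Bs=pts(c2,[(162,192),(470,200)],(300,110),5,.08);L(Bs)
Br=pts(c2,[(158,438),(455,442)],(300,110),5,.08);L(Br)
print("A")
Af=pts(c1,[(85,498),(397,500)],(325,0),5,.07);L(Af)
As=pts(c1,[(92,350),(415,355)],(325,0),5,.08);L(As)
Ar=pts(c1,[(105,55),(440,62)],(325,0),5,.08);L(Ar)
for n,P in dict(Bf=Bf,Bs=Bs,Br=Br,Af=Af,As=As,Ar=Ar).items():print(n,P.mean(0).round(1),np.degrees(np.arctan2(*(P[1]-P[0])[::-1])).round(1))
print("steps dist",np.linalg.norm(As.mean(0)-Bs.mean(0)))
P=pts(c2,[(175,97),(32,147),(88,297),(222,258)],(210,0),3.3,.064);print("pier cap",P.round(1).tolist(),[np.linalg.norm(P[i]-P[i-1]).round(1) for i in range(4)])
c=P.mean(0);a=np.degrees(np.arctan2(*(P[0]-P[1])[::-1]));print(c,a)
# bank
K=pts(c1,[(314,280),(314,419),(245,350),(383,350)],(220,0),2.2,.006);print("bank",K.round(1).tolist(),K.mean(0))
# hypotheses
im,_=load("w2")
big=cv2.resize(im[0:140,210:450],None,fx=3.3,fy=3.3,interpolation=cv2.INTER_CUBIC)
t=np.radians(a)
def draw(hx,hy,z,col):
    Q=[]
    for sx,sy in((1,1),(1,-1),(-1,-1),(-1,1)):
        v=np.array([sx*hx,sy*hy]);Q.append([c[0]/1e3+(v[0]*np.cos(t)-v[1]*np.sin(t))/1e3,c[1]/1e3+(v[0]*np.sin(t)+v[1]*np.cos(t))/1e3,z])
    q=(proj(c2,Q)-[210,0])*3.3
    cv2.polylines(big,[q.astype(int)],True,col,1)
draw(27,27,.064,(0,0,255));draw(22,30,0,(0,255,0));draw(30,22,0,(255,0,0))
cv2.imwrite("pics/hyp.png",big[60:340,0:300].repeat(2,0).repeat(2,1))
```

```text
B
[[555.6, -101.9], [628.4, -114.9]] edge len 73.9
[[550.0, -132.5], [623.1, -145.9]] edge len 74.3
[[540.1, -192.9], [613.6, -205.5]] edge len 74.6
A
[[599.1, 141.0], [672.5, 129.2]] edge len 74.3
[[604.5, 172.2], [676.9, 160.0]] edge len 73.4
[[615.6, 231.6], [687.7, 219.3]] edge len 73.2
Bf [ 592.  -108.4] -10.1
Bs [ 586.5 -139.2] -10.4
Br [ 576.8 -199.2] -9.7
Af [635.8 135.1] -9.1
As [640.7 166.1] -9.5
Ar [651.7 225.5] -9.7
steps dist 310.0810594024072
pier cap [[491.6, 12.7], [438.6, 5.1], [447.1, -47.3], [497.8, -42.0]] [np.float64(55.0), np.float64(53.6), np.float64(53.1), np.float64(51.0)]
[468.75614364 -17.87565543] 8.154129742789886
bank [[627.4, 101.6], [616.3, 10.5], [577.0, 63.9], [667.0, 49.9]] [621.93324185  56.47595508]
```

View pics/hyp.png

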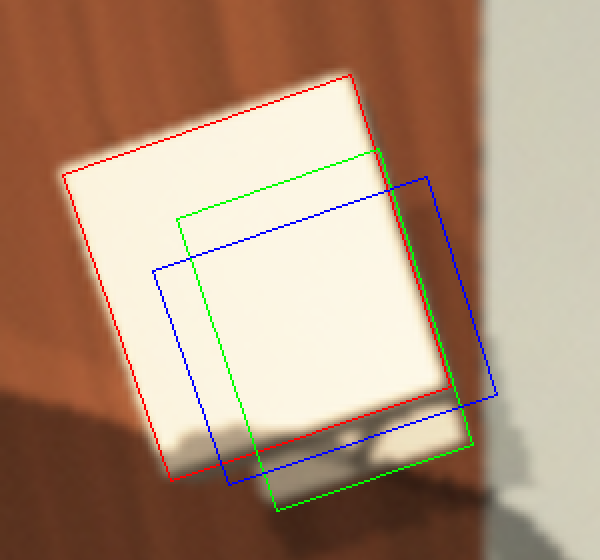

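The pier's long base axis points at about 98° in world, since the green hypothesis matches, so it must turn about 73° to lie along the river (-10°). The steps measure 310 mm apart and the bank is on the middle line 111 mm from abut_a. All of this agrees with the given sizes. Next I pick the pier.

Run:
```python
from h import *
r=np.radians
robot.move_ptp([.4688,-.0175,.22],down(r(7.5)))
robot.move_linear([.4688,-.0175,.13],.2)
robot.gripper_to(.07)
hit=robot.move_linear([.4688,-.0175,.0585],.1,threshold=8)
print("hit",hit,robot.get_state()['ee_pos'])
robot.gripper_to(.03)
s=robot.get_state();print(s['time'],s['opening'],s['ee_pos'],s['force'])
robot.move_linear([.4688,-.0175,.16],.12)
s=robot.get_state();print(s['time'],s['opening'],s['force'])
shot("w3")
```

```text
hit False [ 0.46908161 -0.01757814  0.05888897]
6.7 0.053933895130783706 [ 0.46897551 -0.0174072   0.05886827] [-2.0305121  -0.0561517   7.21923834]
7.6917 0.05372460845208644 [ 0.12125029  0.4866253  -1.47647877]
```

View pics/w3.png

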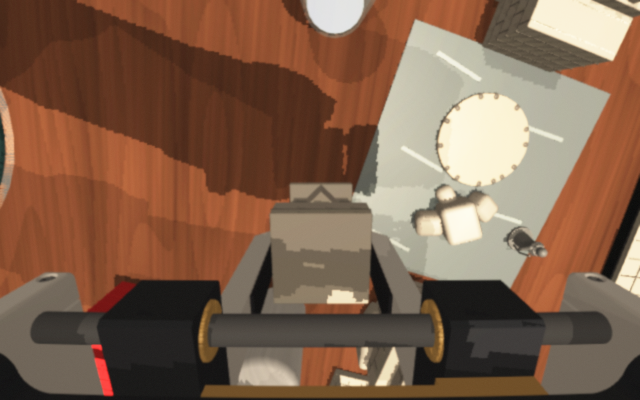

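Run:
```python
from h import *
im,ci=load("w3")
b=cv2.resize(im[170:320,240:400],None,fx=4,fy=4,interpolation=cv2.INTER_CUBIC);cv2.imwrite("pics/c3.png",b)
s=robot.get_state();R=s['tool_rot']
for px in [(272,212),(371,212),(272,302),(369,304)]:
    p=w(ci,[px],s['ee_pos'][2]+.0051)[0]; print(px,(R.T@(p-s['ee_pos'])*1000).round(1))
```

```text
(272, 212) [ 28.9 -25.6  -5.1]
(371, 212) [28.8 25.6 -5.1]
(272, 302) [-24.4 -28.   -5.1]
(369, 304) [-25.7  26.9  -5.1]
```

View pics/c3.png

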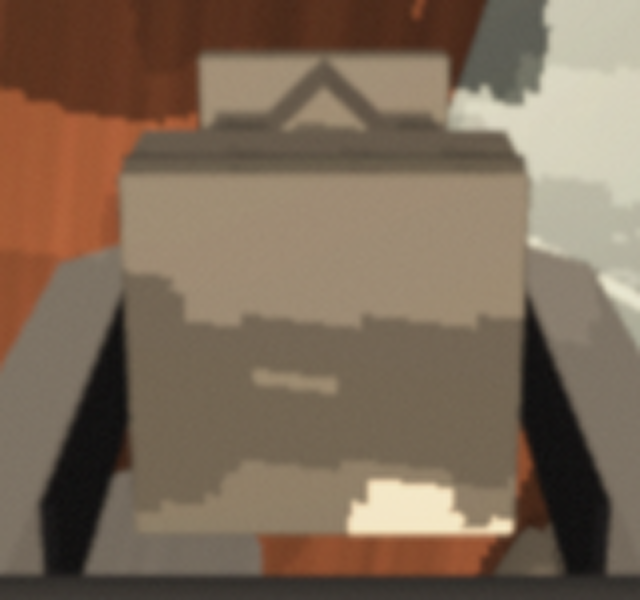

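Run:
```python
from h import *
r=np.radians
P=[.6227,.0536]
robot.move_linear(P+[.165],.12,frame=down(r(80)))
print(robot.get_state()['time'])
robot.move_linear(P+[.071],.12)
hit=robot.move_linear(P+[.0625],.02,threshold=4)
s=robot.get_state();print("hit",hit,s['ee_pos'],s['force'],s['time'])
robot.gripper_to(.066)
robot.move_linear(P+[.13],.15)
s=robot.get_state();print(s['time'],s['ee_pos'],s['force'])
robot.move_linear([.60,-.03,.26],.25,frame=down(r(-10)))
print(robot.get_state()['time'])
shot("w4")
```

```text
9.3083
hit True [0.62306156 0.05367365 0.06473907] [ 0.5320879  -0.46359829  4.08679645] 10.6167
11.6333 [0.62236985 0.05371333 0.12941473] [-0.42781319 -0.19284235 -0.82596837]
13.3583
```

View pics/w4.png

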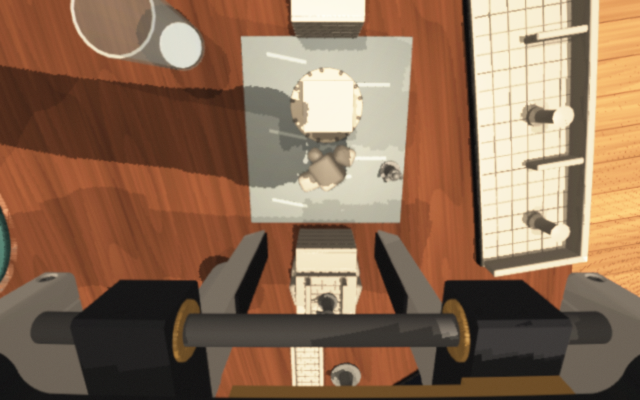

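Run:
```python
from h import *
im,ci=load("w4")
# predicted overlay
u=np.array([-.1748,-.9846]);n=np.array([.9846,-.1748]);A=np.array([640.7,166.1])+.4*n
b=im.copy();b=cv2.resize(b[0:300,230:430],None,fx=4,fy=4,interpolation=cv2.INTER_CUBIC)
def d(S,z,col,closed=True):
    Q=[np.r_[(A+u*s+n*l)/1e3,z] for s,l in S]
    q=(proj(ci,Q)-[230,0])*4+1.5
    cv2.polylines(b,[q.astype(int)],closed,col,1)
d([(87,27),(87,-27),(141,-27),(141,27)],.07,(0,0,255))
d([(92,30),(92,-30),(136,-30),(136,30)],.006,(0,255,0))
d([(310,37),(310,-37)],.08,(255,0,0),False); d([(278,37),(278,-37)],.07,(255,0,0),False)
d([(32,37),(32,-37)],.07,(255,0,0),False);d([(0,0),(310,0)],.07,(255,0,255),False)
cv2.imwrite("pics/o4.png",b[0:590])
cv2.imwrite("pics/o4b.png",b[590:1200])
```

```text
(no output)
```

View pics/o4.png

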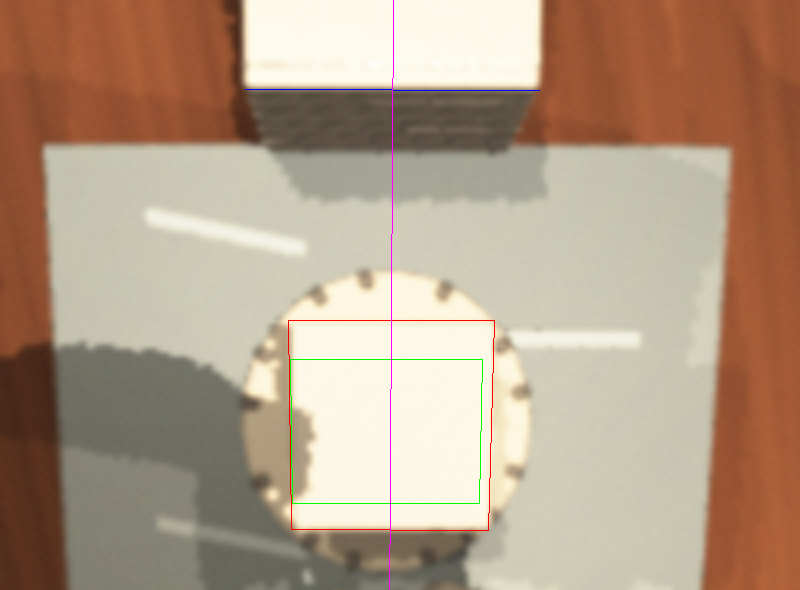

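View pics/o4b.png

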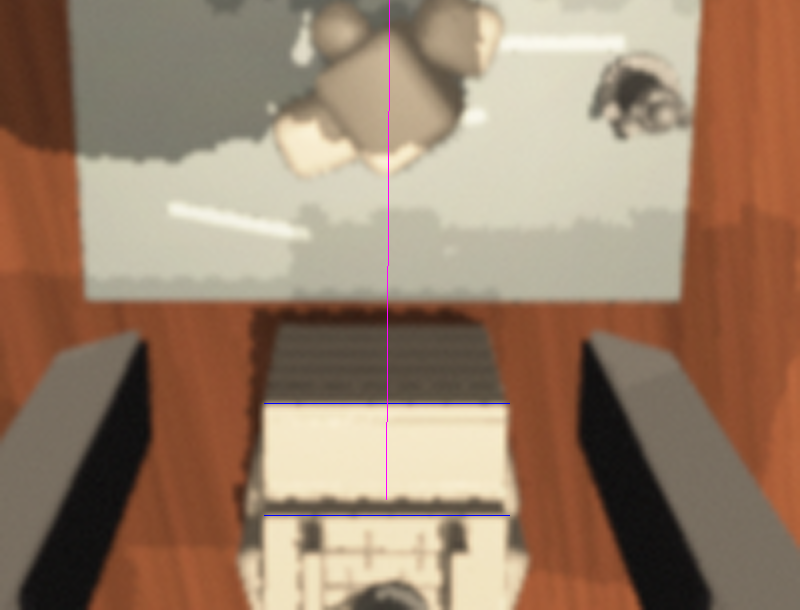

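Pier placed: the predicted outlines match the picture within about 1 mm, it is upright and its cutwaters lie along the river. Now the long deck.

Run:
```python
from h import *
r=np.radians
robot.move_ptp([.53,-.28,.26],down(r(-10)))
print(robot.get_state()['time'])
shot("w5")
im,_=load("w5")
cv2.imwrite("pics/c5.png",cv2.resize(im[130:330,240:410],None,fx=3.5,fy=3,interpolation=cv2.INTER_CUBIC))
```

```text
14.425
```

View pics/w5.png

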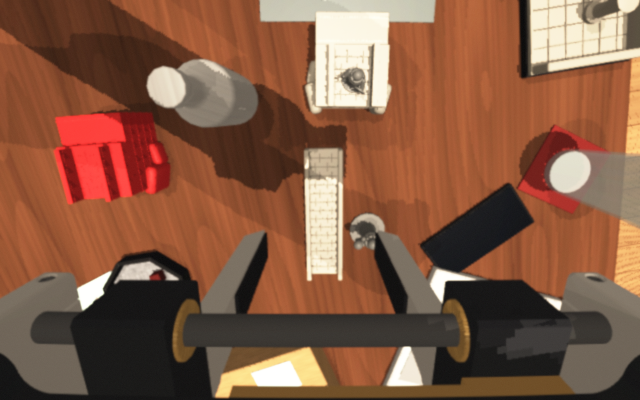

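View pics/c5.png

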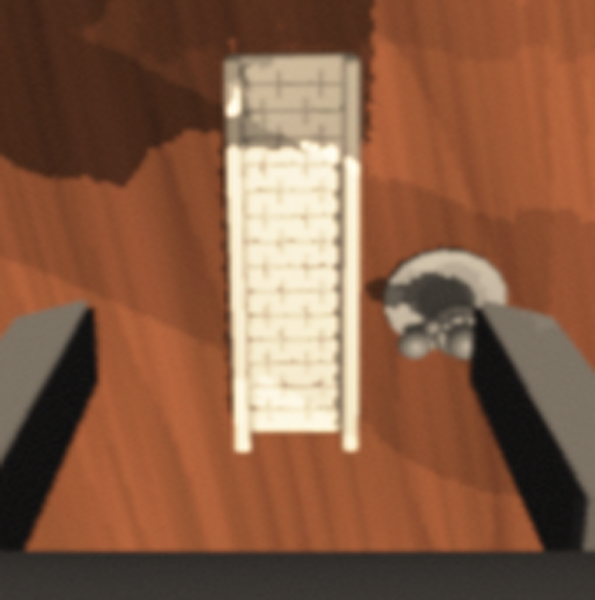

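Run:
```python
from h import *
im,ci=load("w5")
f=lambda l:np.array(l,float)/[3.5,3]+[240,130]
P=w(ci,f([(225,58),(360,56),(235,451),(358,450)]),.028)[:,:2]*1000
print(P.round(1).tolist(),np.linalg.norm(P[0]-P[1]),np.linalg.norm(P[2]-P[3]),np.linalg.norm(P[0]-P[2]),np.linalg.norm(P[1]-P[3]))
d=P[0]+P[1]-P[2]-P[3];print("centre",P.mean(0),"ang",np.degrees(np.arctan2(d[1],d[0])))
O=w(ci,f([(385,290),(507,290),(446,250)]),.004)[:,:2]*1000;print("ogre",O.round(1).tolist())
c=P.mean(0);e=d/np.linalg.norm(d);o=(O[0]+O[1])/2;print("ogre along,lat",(o-c)@e,(o-c)@[e[1],-e[0]])
```

```text
[[516.6, -239.4], [563.9, -246.8], [486.7, -418.2], [535.1, -426.2]] 47.87190093067593 49.060542498271985 181.37475275728886 181.70840015996293
centre [ 525.54528403 -332.661666  ] ang 80.69655281463973
ogre [[558.2, -358.9], [606.6, -367.5], [585.0, -343.6]]
ogre along,lat -20.937532242137163 61.037901849584046
```

Run:
```python
from h import *
r=np.radians
c=np.array([.5255,-.3327]);e=np.array([np.cos(r(80.7)),np.sin(r(80.7))]);g=c+.015*e;g=list(g);print(g)
robot.move_linear(g+[.12],.25,frame=down(r(-9.3)))
robot.gripper_to(.060)
hit=robot.move_linear(g+[.0215],.1,threshold=8)
print("hit",hit,robot.get_state()['ee_pos'])
robot.gripper_to(.03)
s=robot.get_state();print(s['time'],s['opening'],s['ee_pos'],s['force'])
robot.move_linear(g+[.19],.15)
s=robot.get_state();print(s['time'],s['opening'],s['force'],s['moment'])
shot("w6");shot("s6","scene")
im,_=load("w6")
cv2.imwrite("pics/c6.png",cv2.resize(im[60:360,230:420],None,fx=4,fy=2,interpolation=cv2.INTER_CUBIC))
```

```text
[np.float64(0.5279240573165503), np.float64(-0.3178971642538979)]
hit False [ 0.52826386 -0.31815558  0.02212064]
17.0333 0.04769845370483351 [ 0.52818242 -0.31797077  0.02196799] [-0.22902655  0.88124772  6.17927817]
18.3083 0.047596543218131365 [-0.78772132  0.62639667 -2.57901178] [-0.01438689  0.03563436  0.02374265]
```

View pics/w6.png

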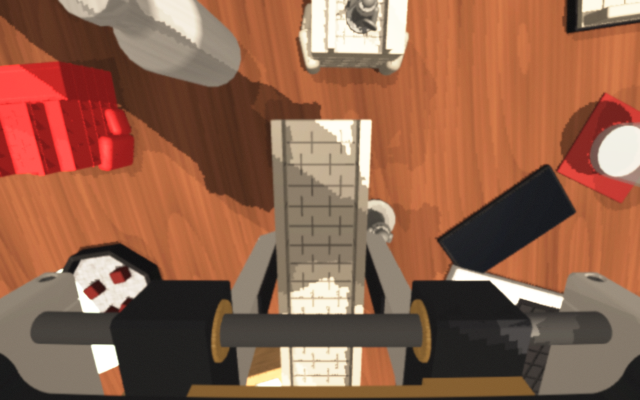

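View pics/s6.png

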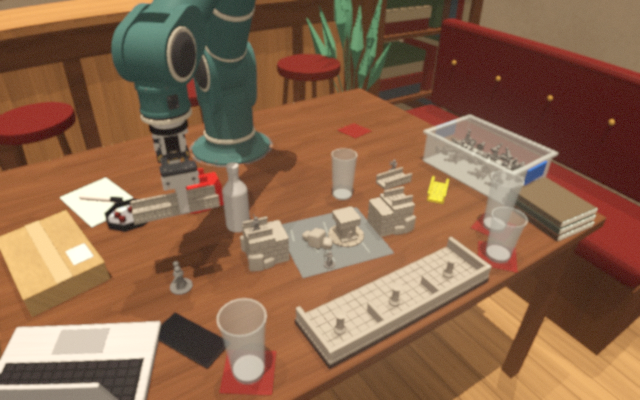

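The long deck is held level; its far end is at row 120, columns 272–371. I check its position in the tool frame.

Run:
```python
from h import *
im,ci=load("w6")
s=robot.get_state();R=s['tool_rot']
for px in [(271,120),(371.5,120),(276,180),(368,180)]:
    p=w(ci,[px],s['ee_pos'][2]+.006)[0]; print(px,(R.T@(p-s['ee_pos'])*1000).round(1))
```

```text
(271, 120) [ 75.  -24.2  -6. ]
(371.5, 120) [75.  23.7 -6. ]
(276, 180) [ 45.9 -22.9  -6. ]
(368, 180) [45.9 23.1 -6. ]
```

Run:
```python
from h import *
r=np.radians
P=[.6072,-.0250]
robot.move_linear(P+[.19],.25,frame=down(r(-10)))
s=robot.get_state();print(s['time'],s['ee_pos'])
robot.move_linear(P+[.100],.12)
robot.pause(.1)
print(robot.get_state()['ee_pos'])
hit=robot.move_linear(P+[.0885],.015,threshold=3.5)
s=robot.get_state();print("hit",hit,s['ee_pos'],s['force'],s['moment'],s['time'])
shot("w7")
```

```text
19.775 [ 0.60686974 -0.02653433  0.19011683]
[ 0.60766638 -0.02507302  0.10082237]
hit True [ 0.60719016 -0.02495136  0.09184059] [-1.3459973  -0.07910892  7.55702561] [0.06297441 0.42172823 0.04206031] 21.3417
```

View pics/w7.png

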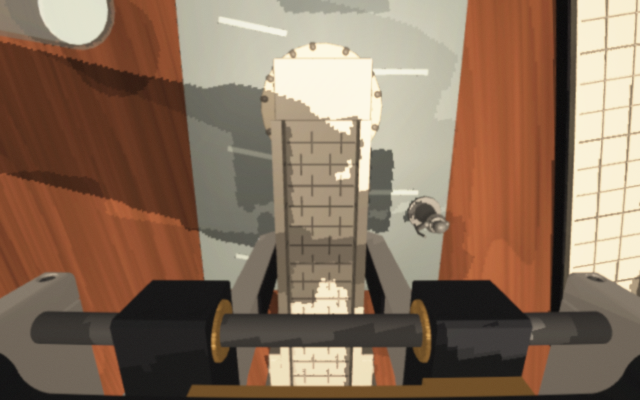

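Contact came at the expected height. The deck overlaps the pier cap (columns 275–373) and is centred on it. I release and look.

Run:
```python
from h import *
r=np.radians
P=[.6072,-.0250]
robot.gripper_to(.060)
robot.move_linear(P+[.14],.12)
s=robot.get_state();print(s['time'],s['force'])
robot.move_linear([.61,.0,.25],.25)
shot("w8");shot("s8","scene")
# view for short deck
robot.move_ptp([.49,.36,.25],down(r(-5)))
s=robot.get_state();print(s['time'])
shot("w9")
im,_=load("s8");cv2.imwrite("pics/s8c.png",cv2.resize(im[150:300,220:440],None,fx=3.6,fy=3.6,interpolation=cv2.INTER_CUBIC))
```

```text
22.375 [ 0.22120912  0.43022906 -0.66016048]
24.4917
```

View pics/w8.png

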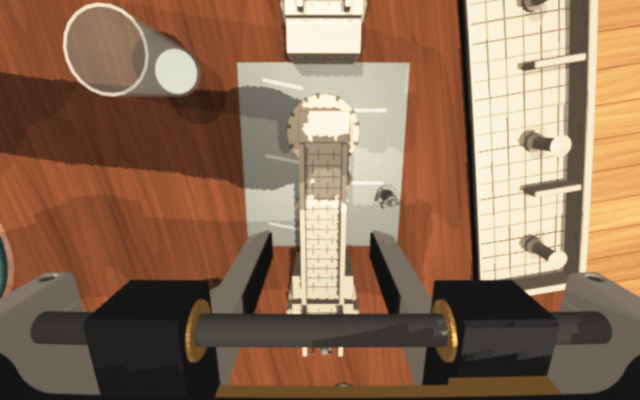

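View pics/s8c.png

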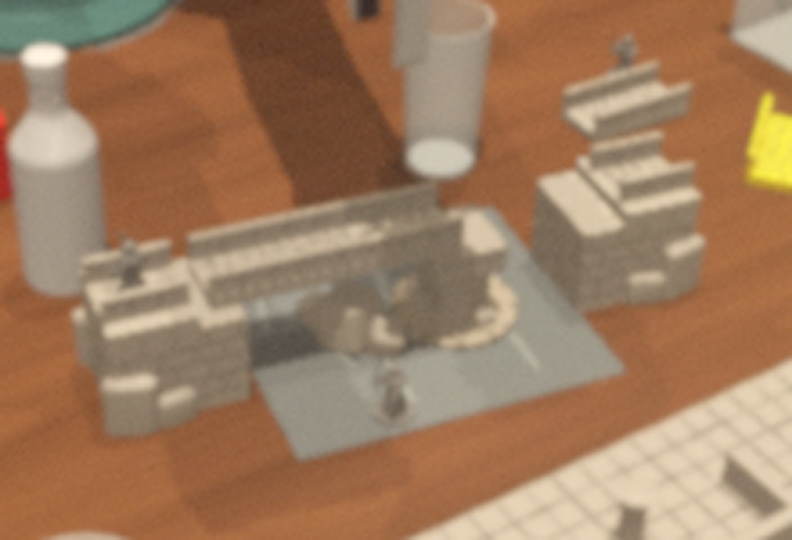

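View pics/w9.png

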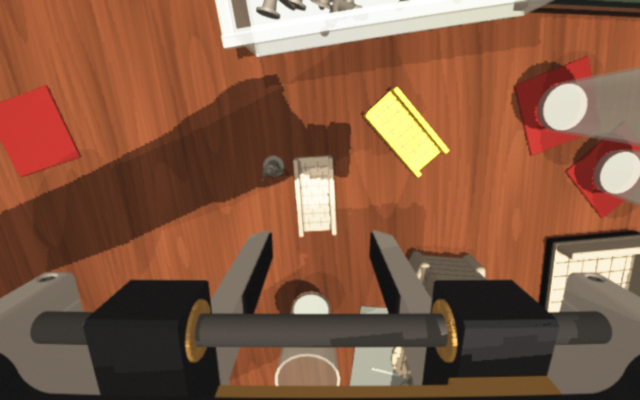

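The long deck lies level from abut_b to the pier, with the sentry, bottle and archer standing. In w9 the grey-white deck_short is at (315,195) with the swordsman at (273,166). The yellow look-alike is at (406,130), and I leave it.

Run:
```python
from h import *
im,_=load("w9");cv2.imwrite("pics/c9.png",cv2.resize(im[140:250,250:370],None,fx=5,fy=5,interpolation=cv2.INTER_CUBIC))
im,_=load("w8");cv2.imwrite("pics/c8.png",cv2.resize(im[60:160,260:380],None,fx=6,fy=6,interpolation=cv2.INTER_CUBIC))
```

```text
(no output)
```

View pics/c9.png

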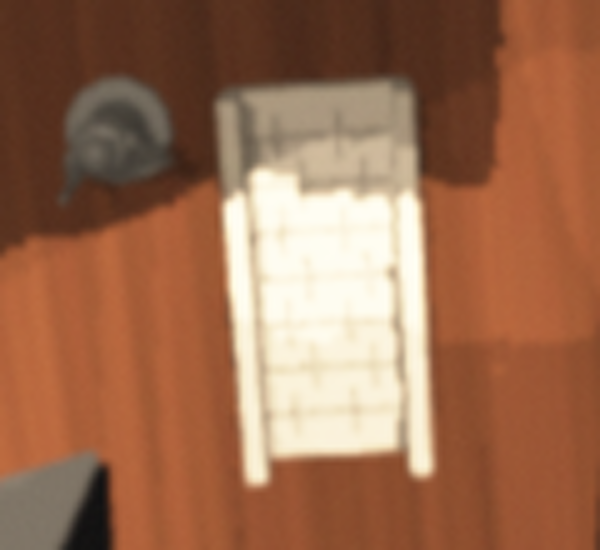

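View pics/c8.png

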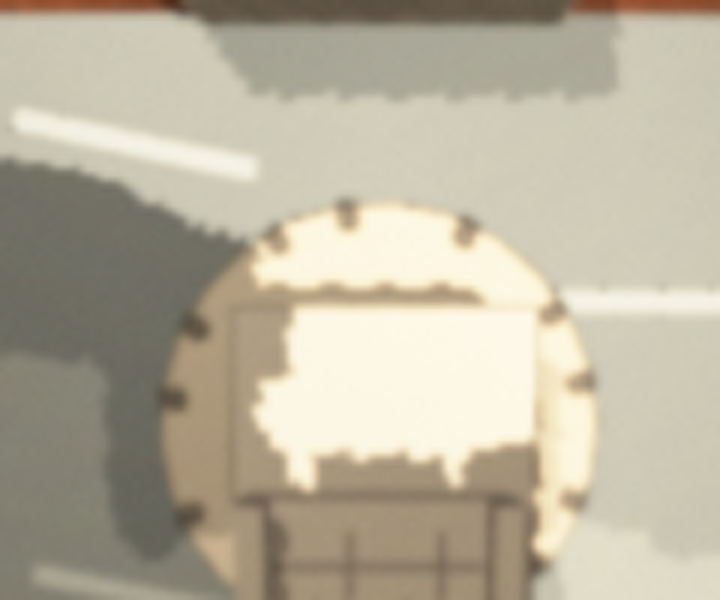

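Run:
```python
from h import *
_,ci=load("w9");f=lambda l:np.array(l,float)/5+[250,140]
P=w(ci,f([(216,95),(411,84),(246,486),(434,477)]),.028)[:,:2]*1000
N=np.linalg.norm
print(P.round(1).tolist(),N(P[0]-P[1]),N(P[2]-P[3]),N(P[0]-P[2]),N(P[1]-P[3]))
d=P[0]+P[1]-P[2]-P[3];c=P.mean(0);print("centre",c,"ang",np.degrees(np.arctan2(d[1],d[0])))
e=d/N(d);o=w(ci,f([(119,130)]),.004)[0,:2]*1000;print("sword",o,(o-c)@e,(o-c)@[e[1],-e[0]])
u=np.array([-.1748,-.9846]);n=np.array([.9846,-.1748]);A=np.array([640.7,166.1])+.4*n
_,ci=load("w8");g=lambda l:np.array(l,float)/6+[260,60]
Q=w(ci,g([(236,498),(533,498)]),.098)[:,:2]*1000
print("long end s,l",[((q-A)@u,(q-A)@n) for q in Q])
Q=w(ci,g([(232,305),(535,303),(540,440)]),.07)[:,:2]*1000
print("cap far edge s,l",[((q-A)@u,(q-A)@n) for q in Q])
```

```text
[[459.4, 386.7], [507.0, 385.1], [455.6, 284.5], [504.7, 282.5]] 47.634664376884416 49.15892604039053 102.36856955616636 102.62279059061686
centre [481.64485217 334.70763187] ang 88.30422628032188
sword [430.71933353 376.89864734] 40.66552360337152 -52.15175379789419
long end s,l [(np.float64(118.23038159874888), np.float64(-23.660390315606033)), (np.float64(118.1883166929147), np.float64(24.926877064596653))]
cap far edge s,l [(np.float64(87.43431868299925), np.float64(-25.733552399372392)), (np.float64(87.05762847401444), np.float64(26.937924891944327)), (np.float64(110.43891392852477), np.float64(28.370220956345918))]
```

Run:
```python
from h import *
r=np.radians
c=np.array([.4816,.3347]);e=np.array([np.cos(r(88.3)),np.sin(r(88.3))]);g=list(c-.005*e)
robot.move_linear(g+[.12],.25,frame=down(r(-1.7)))
robot.gripper_to(.060)
hit=robot.move_linear(g+[.0215],.1,threshold=8)
print("hit",hit,robot.get_state()['ee_pos'])
robot.gripper_to(.03)
s=robot.get_state();print(s['time'],s['opening'],s['ee_pos'],s['force'])
robot.move_linear(g+[.20],.15)
s=robot.get_state();print(s['time'],s['opening'],s['force'],s['moment'])
shot("w10")
im,_=load("w10")
cv2.imwrite("pics/c10.png",cv2.resize(im[130:330,220:420],None,fx=3,fy=3,interpolation=cv2.INTER_CUBIC))
```

```text
hit False [0.48178709 0.32992138 0.02207011]
26.925 0.04753249848779311 [0.48161584 0.32993844 0.02194425] [-1.24571816 -0.46056449  6.5833637 ]
28.2667 0.04809355196596781 [ 0.02352591 -0.03791723 -1.9608381 ] [-0.04348931  0.07844915  0.01541197]
```

View pics/c10.png

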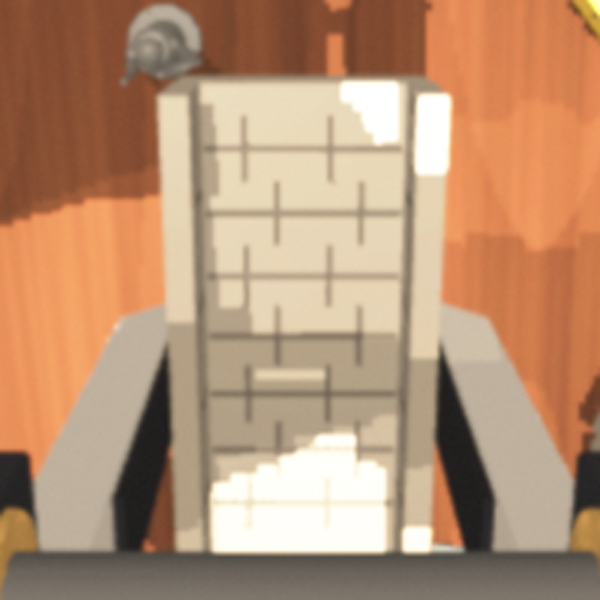

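View pics/w10.png

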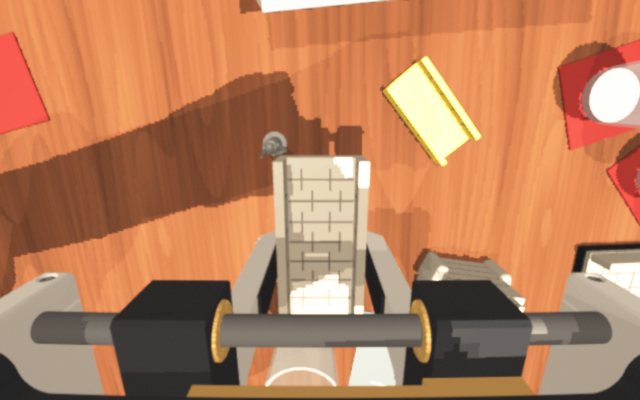

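Run:
```python
from h import *
im,ci=load("w10")
s=robot.get_state();R=s['tool_rot']
for px in [(159,95),(450,95),(168,350),(437,350)]:
    p=w(ci,[np.array(px)/3+[220,130]],s['ee_pos'][2]+.006)[0]; print(px,(R.T@(p-s['ee_pos'])*1000).round(1))
```

```text
(159, 95) [ 55.1 -24.   -6. ]
(450, 95) [55.  23.8 -6.1]
(168, 350) [  9.8 -24.3  -6. ]
(437, 350) [ 9.8 23.4 -6. ]
```

Held level, end at +55 mm as planned. I place it.

Run:
```python
from h import *
r=np.radians
P=[.6296,.1010]
robot.move_linear(P+[.19],.2,frame=down(r(-10)))
robot.move_linear(P+[.100],.12)
robot.pause(.1)
print(robot.get_state()['ee_pos'])
hit=robot.move_linear(P+[.0885],.015,threshold=3.5)
s=robot.get_state();print("hit",hit,s['ee_pos'],s['force'],s['moment'],s['time'])
shot("w11")
```

```text
[0.63007147 0.1010553  0.10084879]
hit True [0.62954077 0.10102306 0.09188713] [-0.51414045  0.39772208  6.25832463] [-0.04655154  0.35136755  0.02119155] 31.3917
```

View pics/w11.png

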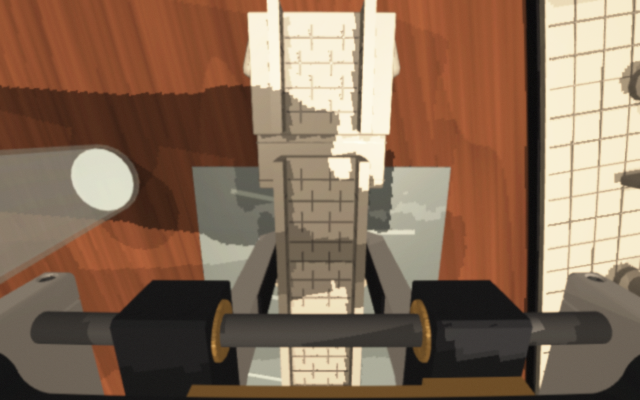

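Run:
```python
from h import *
P=[.6296,.1010]
robot.gripper_to(.060)
robot.move_linear(P+[.15],.12)
robot.move_linear([.58,.12,.30],.25)
shot("w12");
robot.move_ptp([.40,.30,.35],down(np.radians(-5)))
robot.pause(.3)
shot("s12","scene");shot("t12","top")
print(robot.get_state()['time'])
im,_=load("s12");cv2.imwrite("pics/s12c.png",cv2.resize(im[130:300,140:440],None,fx=2.6,fy=2.6,interpolation=cv2.INTER_CUBIC))
im,_=load("t12");cv2.imwrite("pics/t12c.png",cv2.resize(im[140:270,160:480],None,fx=2.5,fy=2.5,interpolation=cv2.INTER_CUBIC))
im,_=load("w12");cv2.imwrite("pics/w12c.png",cv2.resize(im[0:290,240:440],None,fx=3,fy=2,interpolation=cv2.INTER_CUBIC))
```

```text
34.75
```

View pics/w12.png

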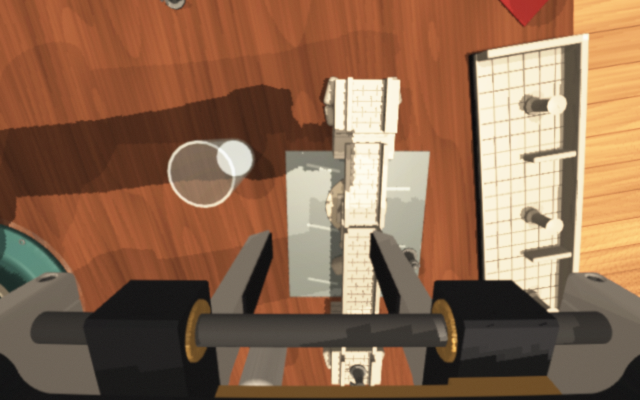

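View pics/s12c.png

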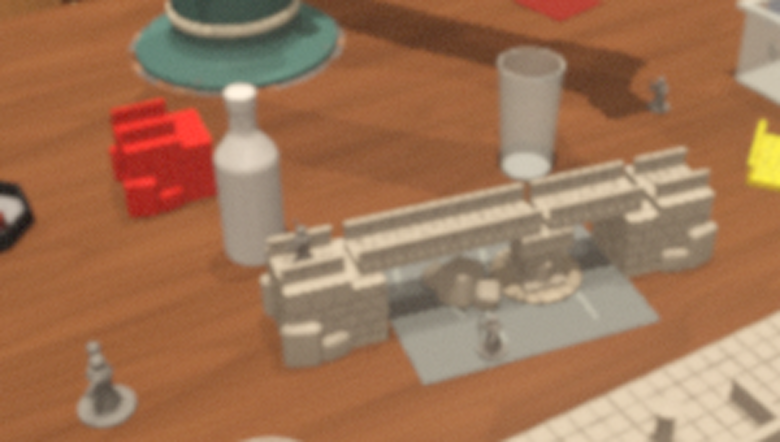

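View pics/t12c.png

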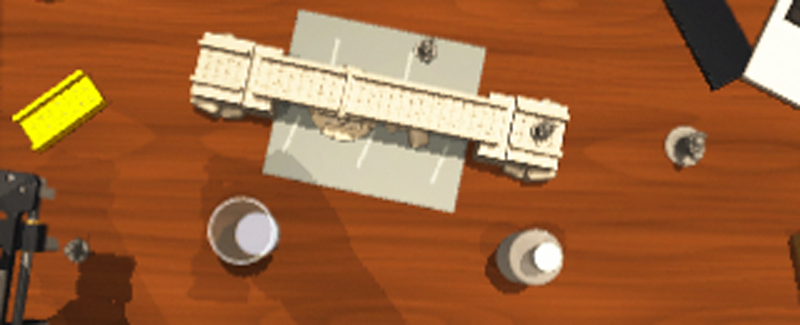

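The bridge is straight and level, and the bystanders are upright at the same pixels as in the first top view: archer (427,50), ogre (686,145), swordsman (76,249), tumbler (243,231), bottle (530,257), sentry (543,130). I hand it in.

```bash
python3 -c "
from rig import robot
print(robot.sign_off(), robot.get_state()['time'])"
```

```text
the job is handed in; nothing more can be done
the job is handed in; nothing more can be done
```

The bridge is up and the job is handed in, at about 35 s of the 67 s allowed.

**What I did:** I stood the pier on the gravel bank first, turned so its cutwaters look up and down the river. Then I laid the long deck from abut_b over the boulders to the pier, and the short deck from abut_a to the pier. Each part was lowered slowly until it touched and then released. Every contact came at the height expected for a level seat, within about 0.2 mm.

**Last checks:**
- **Pier and long deck:** the pier cap and the long deck's pier end measured within about 1 mm of plan along the bridge and within about 1.5 mm across it.
- **Short deck:** I checked its position in the gripper before placing it. Afterwards I judged it only from the pictures, where the two decks make one straight, level road.
- **Gaps:** the plan left about 7 mm between the decks and 11 mm at each step.
- **Bystanders:** all the figures, the tumbler and the bottle are upright at the same places in the top view as at the start.
- **Look-alikes:** I left the red and yellow ones alone.

No check failed or disagreed. The largest deviation was the pier, which sat about 2 mm off-centre in the gripper, and I corrected for that when placing it.

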